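Set and lock the indexing dial

ROBOT

A 6-joint arm with a two-finger parallel gripper is mounted at the origin on a cart in front of the work surface, level with it; the furniture and walls round the work are solid. World frame = base frame: x ahead of the robot, y to its left, z up, the work surface at z = 0. Lengths are in m, angles in rad, forces in N, time in s.
With the tool pointing down it reaches from about 0.25 to 0.725 m from the base axis. Payload 4 kg.
Tool frame: the origin (TCP) lies on the centre line of the jaws, within the pads' length; the fingertips stand arm.finger_overhang ahead of it and the grasp point (between the pads) lies 8 mm behind it (arm.finger_overhang is the distance from the TCP to the fingertips, in m); z points along the fingers, x is the direction in which the jaws open and shut, and the axes are right-handed (so a half turn about z gives the same grasp; the last joint's range is limited). The gripper opens to 85 mm and grips with 20 to 120 N. Pads are 22 mm wide; open, the fingers measure 114 mm over their backs; the gripper's body (76 mm by 85 mm) begins 54 mm behind the grasp point. The pads swing forward as they close: fully open they stand 13 mm farther back than shut.
Start: joints at [1.159, 0.241, 0.005, 1.335, 0, 1.571], TCP at [0.2, 0.458, 0.213] pointing down, gripper open.
Joint ranges: [-2.72, 2.72], [-1.05, 1.87], [-1.09, 1.28], [-1.99, 2.15], [-1.42, 1.44], [-3.14, 3.14]. Speed limits (rad/s): [2.79, 2.79, 3.14, 3.14, 3.14, 3.14].

INTERFACE

Orientations are given as a unit quaternion [w, x, y, z].
In Python, from cell import arm gives the robot as it stands.
- The arm moves only by the shell command python3 -m crank 'ROWS' [OPENING] [FORCE]. ROWS is JSON, a list of rows, each a list of 2 entries, a list of its own where there are three numbers: the shift along the tool's x, y, z in cm, then the turn about the tool's z in rad. A call has 1 to 20 rows; each row is the pose to reach, as a shift and turn from the pose measured when the call began, along the tool's axes at that moment; what a row does not reach only later rows make up. A row lasts 1/10 s, in which the tool goes at most 50 mm and 8.59 degrees, less where a joint would pass 70% of its speed; a pose out of reach is approached as far as the arm can. A call with a gripper value outside its range is refused whole. OPENING is the opening in per cent of the stroke, from 0 (shut) to 100 (fully open), set as the call begins (- or left out, the last holds). The fingers move at their own pace and stop on an object; FORCE is the grip in N (left out, the last holds). Time passes only in rows, so rows that repeat a pose let the fingers close. It gives the time, the measured TCP pose, the force and the opening at its end, in the units of the state.
- arm.read_state(): the state, without advancing time (a new reading comes with each control period).
- arm.camera(name): name is "scene" or "top" or "wrist"; returns (picture, depth): 480x640x3 uint8, red, green, blue; 480x640 float32, m along the optical axis (not along the pixel's ray), 0 where there is no reading.
- arm.camera_params(name): a dict with "fx", "fy", "cx", "cy" (pixels), "D" ([k1, k2, p1, p2, k3] as OpenCV has them; the pictures are not rectified), "xyz" and "orientation" of the camera in the world; the wrist camera has in their place "tool_from_camera" (4x4, takes a point from camera to tool coordinates, whose origin is the TCP and whose axes are the tool frame's). Camera axes: x right, y down, z forward; pixel columns grow to the right and rows downward; lengths in m; the calibration is good to about 2 mm. A picture is of the moment at which its call begins: read the wrist's pose just before it. camera_params takes no time and is no camera call.
- arm.job_done(): hands the job in, once; it reports no verdict.
Trained networks look in the newest picture that a camera, given by its name, has taken for a name from the list of things; names that differ only in an ending like _2 or _b are one class to them, and where a whole thing is asked for, a point or a joint stands for the part that bears it (a point fixed in the world has none). Each returns a list of dicts, best first, with "conf" (0 to 1); they miss things now and then, are a little off and sometimes report something else, mostly with a low value. They report only what shows in the picture. A call takes as long as a camera call.
- arm.outline_of(camera, thing): "region" (480x640 bool, what is visible of it) and "centre" ([column, row] in pixels, amid what is visible of it).
- arm.spot_point(camera, thing): "centre" ([column, row] in pixels: a listed point, or the origin of a listed thing).
The state is a dict: "t": time; "joint_pos": joint angles; "qvel": joint speeds; "effort": joint torques, N m; "ee_pos": TCP position; "eef_rot": TCP orientation; "contact_force": force on the tool from outside, world axes, zero at the start; "ft_torque": the same for the moment, N m; "opening": finger opening in m.
Only numpy, scipy, OpenCV 4.12 (cv2) and the standard library are available. Lean on these libraries where they do the work, as an engineer would, in place of code of your own. Each camera call takes 0.05 s, during which the arm holds its last target.

TASK

Push the upright tab on the round indexing dial sideways until the dial's white index line points exactly at the line on the dark steel marker clip at its rim; then push the lock lever, right of the dial, round towards the robot's side until it is fully home against its stop, with the dial still on the line. Use the fingertips or the outside of the fingers only: pinch nothing and lift nothing, and leave the marker clip and the loose things lying around where they are.

Things in the scene. Friction and masses are not known exactly. Their poses are not given: they have to be found in the camera images.
- dial_base: the indexing unit, screwed to the bench: dark steel plate 220 mm (its x) by 295 mm (its y, from -180 to +115), 12 mm thick, with a round aluminium housing, 208 mm across, top at 30 mm, that carries black scale lines every 15 degrees. Origin: on the bench under the dial's centre; z up, -x roughly towards the robot, +y to its left. It cannot move
- dial (a joint): angle of the grey dial (152 mm across, flat top at height 38 mm) about the vertical through dial_base's origin. At 0 its white index line points to +x of dial_base (away from the robot) and the push tab to -x; grows anticlockwise seen from above; range -1.8 to 2.2 rad. Friction of 0.12 N m holds it wherever it is left (about 2.5 N at the tab)
- index_end (a point): outer end of the dial's white index line, 78 mm from the dial's centre, at height 38 mm
- clip_line (a point): inner end of the line on the marker clip, 78 mm from the dial's centre, at height 38 mm: index_end coincides with it when the dial is set. The clip is a small dark steel clip, 20 mm wide, with a narrow nose and a white line, sitting on the housing's rim; its top is at height 36 mm. It always lies clockwise (seen from above) of the index line at the start, 0.5 to 2.7 rad away. It is stiff but a hard knock would shift it
- tab_top (a point): middle of the top edge of the dial's black push tab, at height 73 mm, on the opposite side of the dial from the index line. The tab is an upright plate that runs radially from 27 to 67 mm from the dial's centre (this point is at 47 mm), 16 mm thick, from height 38 to 73 mm. Pushed sideways, it turns the dial
- tab_left: one half of the push tab (8 mm thick): the face on its anticlockwise side, seen from above. Origin and axes as the dial's: origin on the bench under the dial's centre, -x from there along the tab
- tab_right: the other half of the push tab: the face on its clockwise side. Origin and axes as tab_left
- lock (a joint): angle of the lock lever about a vertical pivot at x = -20, y = -140 mm of dial_base. Open at 0, where it points to -y of dial_base; grows clockwise seen from above, swinging towards -x of dial_base; fully home at its stop at 1.5 rad. Friction of 0.08 N m holds it wherever it is left. It has no effect on how freely the dial turns
- lever_top (a point): middle of the top of the black upright tab at the lever's outer end, at height 72.5 mm, 76 mm from the lever's pivot. The tab is 14 mm thick, 24 mm long along the lever, from height 38 to 72.5 mm; the flat lever below it lies at height 30 to 39 mm, and spans 14 mm
- lever_front: half of the lever's tab (7 mm thick): the face that leads as the lever closes. Origin on the bench under the lever's pivot; -y along the lever to the tab
- lever_back: the other half of the lever's tab: the face to push on to close the lever. Origin and axes as lever_front
- nut: bystander: steel hexagon nut, 24x27x13 mm, loose on the back right corner of the base plate; origin under its centre
- bolt: bystander: steel bolt, 65 mm long, loose on the bench left of the unit; origin under its centre
- pencil: bystander: flat red carpenter's pencil, 173 mm long, 8 mm thick, loose on the bench left of the unit; origin under its centre
- wood_block: bystander: sawn offcut, 45x70x45 mm, loose on the bench right of the unit; origin under its centre
- bit_box: bystander: closed orange and grey drill bit box, 68x120x26 mm, far right; origin under its centre
- sanding_block: bystander: brown cork block, 65x110x23 mm, far left; origin under its centre

How it is judged:
On the way:
1. the index line is on the clip's line while the lock lever is still open (distance between index_end and clip_line below 0.005 m and value of joint lock below 0.6 rad), for 0.3 s.
At the end, for the whole second after the job is handed in: the end of the index line is within 5 mm (3.7 degrees) of the end of the clip's line, the lock lever is at least 1.35 rad round (stop at 1.5), dial and lever are at rest, the clip has shifted less than 5 mm and no loose thing more than 30 mm (distance between index_end and clip_line below 0.005 m and value of joint lock above 1.35 rad and velocity of joint dial between -0.03 and 0.03 rad/s and velocity of joint lock between -0.05 and 0.05 rad/s and distance of clip_line from where it was at the start of the episode below 0.005 m and distance of each of nut, bolt, pencil, wood_block, bit_box, sanding_block from where it was at the start of the episode below 0.03 m); the robot touches nothing.
It fails at once if the dial's tab is squeezed between the fingers (both faces pressed at once) (contact force between the fingers and tab_left above 2 N and contact force between the fingers and tab_right above 2 N).
It fails at once if the lever's tab is squeezed between the fingers (both faces pressed at once) (contact force between the fingers and lever_front above 2 N and contact force between the fingers and lever_back above 2 N).
It fails at once if the marker clip is shifted by more than 5 mm (distance of clip_line from where it was at the start of the episode above 0.005 m).
It fails at once if a loose thing is moved by more than 30 mm (distance of any of nut, bolt, pencil, wood_block, bit_box, sanding_block from where it was at the start of the episode above 0.03 m).
It fails at once if a loose thing is lifted (height (world z) of nut above 0.032 m or height (world z) of any of bolt, pencil, wood_block, bit_box, sanding_block above 0.02 m).
It also fails if it takes over 58 s, if anything falls off the work surface, if the arm or the gripper's body presses on something with over 40 N, if the wrist force passes 120 N, or if a joint passes its speed limit or range.

## Working session

There is one attempt and no reset: what is moved stays moved. The work goes in short steps, Python scripts to look and compute and a shell command to move; the robot and the scene stay as the last step left them, time stands still between calls to the robot, and variables do not carry over. Pictures are saved under pics/ and viewed, and the job is handed in when it is done.

```bash
ls; mkdir -p pics
cat > h.py <<'E'
import numpy as np, cv2
from cell import arm
from scipy.spatial.transform import Rotation as R
def q2R(q): return R.from_quat([q[1],q[2],q[3],q[0]]).as_matrix()
def cam(name):
    p=arm.camera_params(name); K=np.array([[p['fx'],0,p['cx']],[0,p['fy'],p['cy']],[0,0,1]]); D=np.array(p['D'],float)
    if 'xyz' in p: return K,D,q2R(p['orientation']),np.array(p['xyz'])
    T=np.array(p['tool_from_camera']); s=arm.read_state(); Rt=q2R(s['eef_rot'])
    return K,D,Rt@T[:3,:3],Rt@T[:3,3]+np.array(s['ee_pos'])
def at_z(c,px,z):
    K,D,Rc,t=c
    u=cv2.undistortPoints(np.array([[px]],float),K,D)[0,0]
    d=Rc@np.array([u[0],u[1],1]); return t+d*(z-t[2])/d[2]
def proj(c,P):
    K,D,Rc,t=c
    rv=cv2.Rodrigues(Rc.T)[0]; return cv2.projectPoints(np.array(P,float).reshape(-1,3),rv,-Rc.T@t,K,D)[0][:,0]
E
python3 - <<'E'
from h import *
s=arm.read_state(); print(s); print(arm.finger_overhang)
for n in ['scene','top','wrist']:
    c=cam(n); im,d=arm.camera(n); cv2.imwrite(f'pics/{n}0.png',im[:,:,::-1]); print(n,c[3],c[2][:,2])
    for th,z in [('index_end',.038),('clip_line',.038),('tab_top',.073),('lever_top',.0725),('dial_base',0),('nut',.012),('wood_block',0)]:
        r=arm.spot_point(n,th)
        for q in r[:2]: print(n,th,round(q['conf'],2),np.round(q['centre'],1),np.round(at_z(c,q['centre'],z),4))
E
```

```text
pics
{'t': 0.0, 'joint_pos': array([ 1.15899043e+00,  2.41430179e-01,  3.70884959e-03,  1.33518390e+00,
       -3.07311365e-05,  1.57081197e+00]), 'qvel': array([ 7.29647938e-05,  2.56267231e-03,  1.14434148e-03,  2.60012071e-03,
       -2.32037999e-04,  1.51780554e-03]), 'effort': array([-1.10687397e-03, -3.72319150e+01,  2.52406508e+01,  1.70994300e-02,
        1.55813755e-04, -5.75612859e-06]), 'ee_pos': array([0.19987204, 0.45757879, 0.21159853]), 'eef_rot': array([ 5.90283040e-04,  8.36742986e-01,  5.47594798e-01, -8.73881861e-04]), 'contact_force': array([ 0.31578112, -0.41857482, -0.08723956]), 'ft_torque': array([ 0.04760414,  0.01914507, -0.02712769]), 'opening': 0.08533351380320121}
0.011
scene [-0.53758552 -0.71203658  0.91150525] [ 0.67836635  0.49633484 -0.54172948]
scene index_end 0.94 [315.5 231.6] [0.5565 0.1236 0.038 ]
scene clip_line 0.65 [351.2 250.1] [ 0.5398 -0.0129  0.038 ]
scene tab_top 0.97 [328.1 247. ] [0.4718 0.0168 0.073 ]
scene dial_base 0.59 [319.6 257.9] [0.5009 0.067  0.    ]
scene nut 0.54 [373.2 260.3] [ 0.5668 -0.0692  0.012 ]
scene wood_block 0.86 [395.7 324.3] [ 0.3872 -0.2484 -0.    ]
top [0.3714277  0.03963834 1.17352499] [ 0.13588472  0.00487671 -0.99071265]
top index_end 0.78 [290.  232.9] [0.5524 0.1151 0.038 ]
top index_end 0.44 [174.3 293.6] [0.4038 0.4103 0.038 ]
top clip_line 0.67 [336.6 237.7] [ 0.537 -0.005  0.038]
top tab_top 0.91 [327. 260.] [0.4765 0.0219 0.073 ]
top lever_top 0.6 [397.2 270. ] [ 0.4477 -0.1509  0.0725]
top dial_base 0.98 [314.1 251.2] [0.5077 0.0543 0.    ]
top nut 0.52 [363.4 218.8] [ 0.5897 -0.0785  0.012 ]
top wood_block 0.84 [428.9 289. ] [ 0.4012 -0.2435  0.    ]
wrist [0.13726748 0.48641513 0.37475808] [ 0.24744309 -0.1084462  -0.96281428]
wrist wood_block 0.67 [349.7 375.1] [0.4048 0.4189 0.    ]
```

View pics/top0.png

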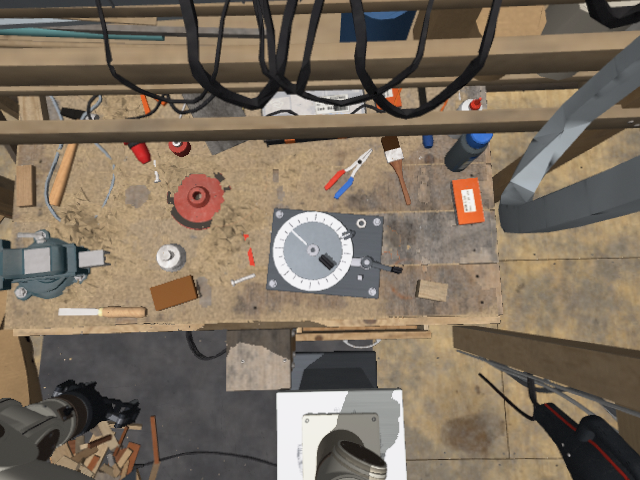

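View pics/scene0.png

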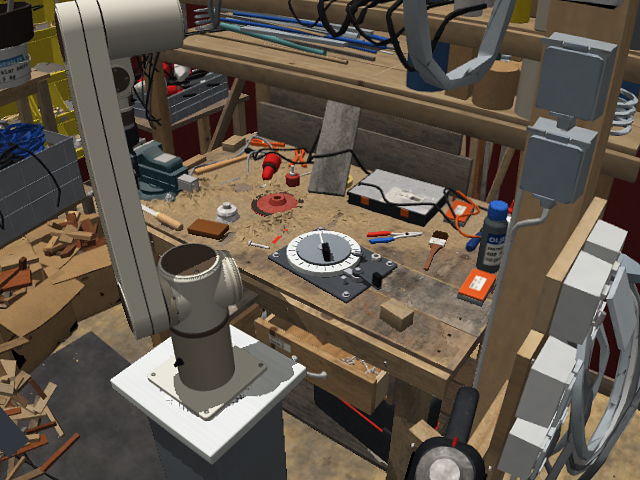

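Run:
```python
import cv2
im=cv2.imread('pics/top0.png')[190:330,220:460]; cv2.imwrite('pics/top0z.png',cv2.resize(im,None,fx=3.3,fy=3.3,interpolation=cv2.INTER_CUBIC))
```

```text
(no output)
```

View pics/top0z.png

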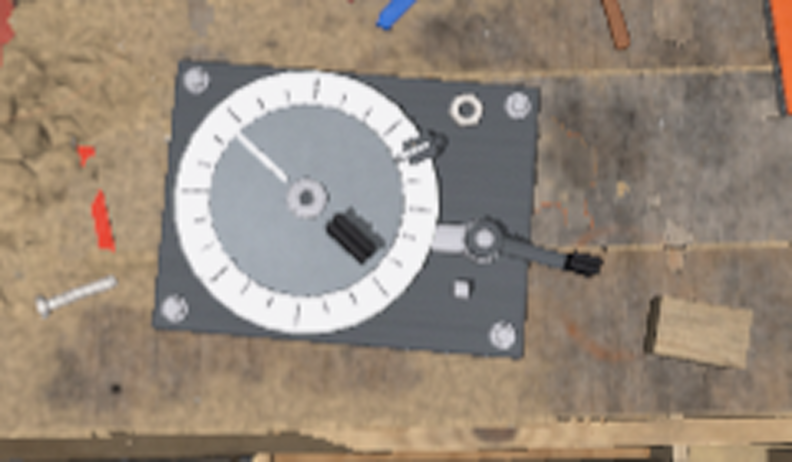

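View pics/wrist0.png

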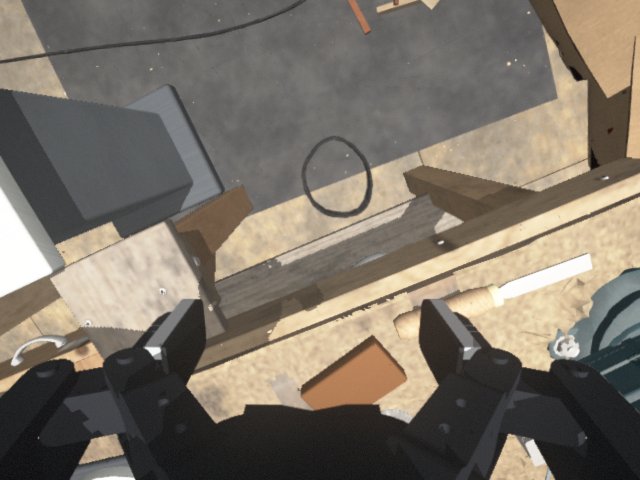

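```bash
cat >> h.py <<'E'
def to_tool(P,yaw=None):
    s=arm.read_state(); Rt=q2R(s['eef_rot']); v=Rt.T@(np.array(P)-s['ee_pos'])*100
    y=np.arctan2(Rt[1,0],Rt[0,0])
    out=[round(a,2) for a in v]
    return out,(None if yaw is None else round((-(yaw-y)+np.pi)%(2*np.pi)-np.pi,3)), 'yaw',round(y,3)
E
python3 - <<'E'
from h import *
print(arm.camera_params('wrist'))
print(to_tool([0.44,0.05,0.22],1.3))
E
```

```text
{'fx': 363.0728396266398, 'fy': 363.0728396266398, 'cx': 311.8885258336808, 'cy': 241.71640314886795, 'D': array([-0.05038938,  0.        ,  0.        ,  0.        ,  0.        ]), 'tool_from_camera': array([[ 9.99999227e-01, -1.18019006e-03, -3.90384700e-04,
         6.80763777e-04],
       [ 1.24177203e-03,  9.62812383e-01,  2.70168048e-01,
        -6.89026935e-02],
       [ 5.70175796e-05, -2.70168324e-01,  9.62813104e-01,
        -1.62220598e-01],
       [ 0.00000000e+00,  0.00000000e+00,  0.00000000e+00,
         1.00000000e+00]])}
([np.float64(-27.81), np.float64(38.32), np.float64(-0.75)], np.float64(-0.141), 'yaw', np.float64(1.159))
```

Run:
```python
from h import *
print(to_tool([0.56,0.045,0.24],1.3))
```

```text
([np.float64(-23.46), np.float64(49.52), np.float64(-2.75)], np.float64(-0.141), 'yaw', np.float64(1.159))
```

```bash
python3 -m crank '[[[-1,2,-2.75],0],[[-3,6,-2.75],0],[[-5,11,-2.75],0],[[-7,15.5,-2.75],0],[[-9,20,-2.75],0],[[-11,24,-2.75],0],[[-13,28,-2.75],0],[[-15,32,-2.75],0],[[-17,36,-2.75],0],[[-19,40,-2.75],0],[[-21,44,-2.75],0],[[-22.5,47.5,-2.75],-0.1],[[-23.4,49.5,-2.75],-0.14],[[-23.4,49.5,-2.75],-0.14],[[-23.4,49.5,-2.75],-0.14]]' 0 30
cat > look.py <<'E'
import sys
from h import *
tag=sys.argv[1]
for n in sys.argv[2:]:
    c=cam(n); im,d=arm.camera(n); cv2.imwrite(f'pics/{n}_{tag}.png',im[:,:,::-1]); np.save(f'pics/{n}_{tag}.npy',d)
    for th,z in [('index_end',.038),('clip_line',.038),('tab_top',.073),('lever_top',.0725),('dial_base',0),('dial',0),('lever_back',0)]:
        for q in arm.spot_point(n,th)[:1]: print(n,th,round(q['conf'],2),np.round(q['centre'],1),np.round(at_z(c,q['centre'],z),4))
E
python3 look.py 1 wrist top
```

```text
t: 2.7
ee_pos: [0.5599, 0.0454, 0.2396]
eef_rot: [-0.0, 0.797, 0.604, -0.0]
contact_force: [-1.0, -0.3, -0.0]
opening: 0.0002
wrist index_end 0.69 [378.9 190. ] [0.5583 0.1164 0.038 ]
wrist clip_line 0.64 [251.3 204.2] [ 0.5372 -0.0114  0.038 ]
wrist tab_top 0.61 [263.5 127.4] [0.4718 0.0272 0.073 ]
wrist lever_top 0.74 [252.5 204.4] [ 0.5336 -0.0032  0.0725]
wrist dial_base 0.74 [312.3 155.8] [0.5094 0.0607 0.    ]Traceback (most recent call last):
  File "look.py", line 7, in <module>
    for q in arm.spot_point(n,th)[:1]: print(n,th,round(q['conf'],2),np.round(q['centre'],1),np.round(at_z(c,q['centre'],z),4))
             ~~~~~~~~~~~~~~^^^^^^
ValueError: it knows: bit_box, bolt, clip_line, dial_base, index_end, lever_back, lever_front, lever_top, nut, pencil, sanding_block, tab_left, tab_right, tab_top, wood_block
```

View pics/wrist_1.png

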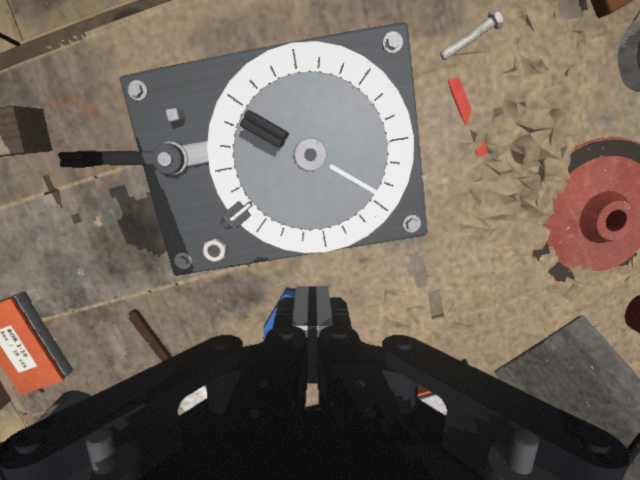

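```bash
sed -i "s/,('dial',0)//" look.py
cat > fit.py <<'E'
import sys
from h import *
from scipy.optimize import least_squares
def fit(imf,show=None,gray=False):
    c=cam('wrist'); im=cv2.imread(imf); m=(im.min(2)>(205)).astype(np.uint8)
    n,l,st,ce=cv2.connectedComponentsWithStats(cv2.morphologyEx(m,cv2.MORPH_CLOSE,np.ones((3,3))))
    k=1+np.argmax(st[1:,4]); cn=max(cv2.findContours((l==k).astype(np.uint8),cv2.RETR_EXTERNAL,cv2.CHAIN_APPROX_NONE)[0],key=len)[:,0]
    P=np.array([at_z(c,p,.030)[:2] for p in cn])
    r=least_squares(lambda x:np.hypot(*(P-x[:2]).T)-x[2],[*P.mean(0),.104],loss='soft_l1',f_scale=.001)
    return c,r.x,cn,np.median(abs(r.fun))
if __name__=='__main__':
    c,x,cn,e=fit(sys.argv[1]); print('centre,r',np.round(x,4),e)
    im=cv2.imread(sys.argv[1]);cv2.drawContours(im,[cn[:,None]],-1,(0,0,255),1); cv2.imwrite('pics/fit.png',im)
E
python3 fit.py pics/wrist_1.png
python3 - <<'E'
import cv2
im=cv2.imread('pics/wrist_1.png')[20:280,40:440]; cv2.imwrite('pics/w1z.png',cv2.resize(im,None,fx=2,fy=2,interpolation=cv2.INTER_CUBIC))
im=cv2.imread('pics/wrist_1.png')[170:260,170:290]; cv2.imwrite('pics/w1c.png',cv2.resize(im,None,fx=6,fy=6,interpolation=cv2.INTER_CUBIC))
E
```

```text
centre,r [0.5055 0.0607 0.1025] 0.00031737488291226634
```

View pics/w1z.png

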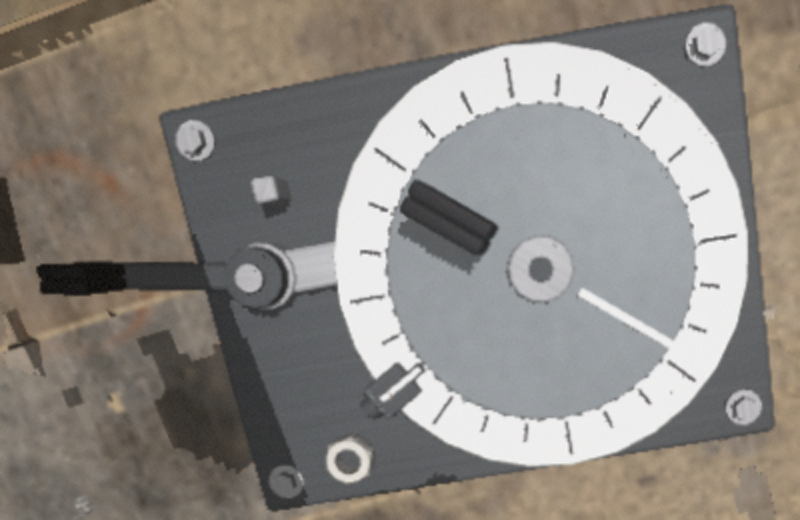

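View pics/w1c.png

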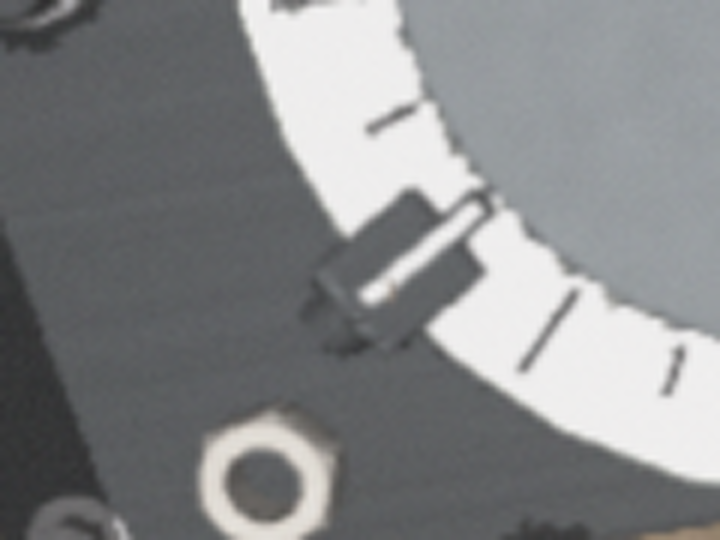

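View pics/fit.png

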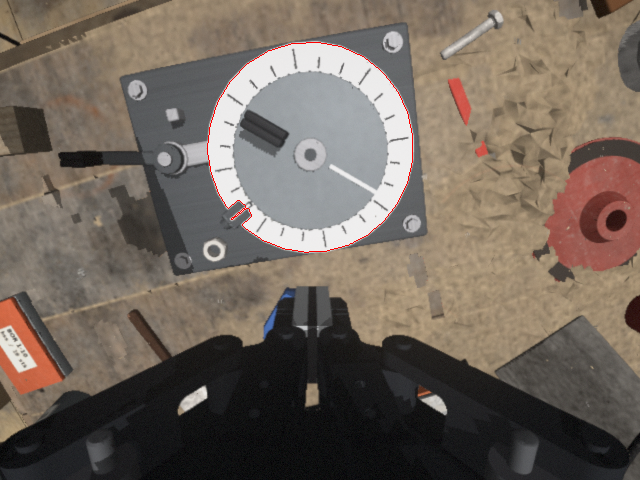

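Run:
```python
from h import *
c=cam('wrist'); C=np.array([.5055,.0607])
f=lambda p,z:at_z(c,p,z)[:2]
for n,p,z in [('idx_o',(376,192.5),.038),('idx_i',(330,166.5),.038),('clip_i',(251,204),.037),('clip_o',(231.7,219.7),.036),('tab',(265,127.5),.073),('lev',(79,158.5),.0725),('piv',(164.5,158.5),.045),
  ('sc1',(137.5,90),.014),('sc2',(393,42),.014),('sc3',(412,224),.014),('sc4',(183,261),.014)]:
    w=f(p,z); d=w-C; print(n,np.round(w,4),'r',round(np.hypot(*d),4),'ang',round(np.degrees(np.arctan2(d[1],d[0])),1))
a=f((330,166.5),.038);b=f((376,192.5),.038);print('idx dir',np.degrees(np.arctan2(*(b-a)[::-1])))
a=f((251,204),.036);b=f((231.7,219.7),.036);print('clip dir',np.degrees(np.arctan2(*(b-a)[::-1])))
for q in [(251,127.5),]: pass
```

```text
idx_o [0.5599 0.1142] r 0.0763 ang 44.5
idx_i [0.5226 0.0761] r 0.0231 ang 42.0
clip_i [ 0.5374 -0.0109] r 0.0784 ang -66.0
clip_o [ 0.5477 -0.0355] r 0.105 ang -66.3
tab [0.4722 0.0292] r 0.0458 ang -136.6
lev [ 0.4505 -0.1419] r 0.2099 ang -105.2
piv [ 0.471  -0.0767] r 0.1416 ang -104.1
sc1 [ 0.3973 -0.0911] r 0.1864 ang -125.5
sc2 [0.4244 0.1673] r 0.1339 ang 127.3
sc3 [0.6087 0.148 ] r 0.1352 ang 40.2
sc4 [ 0.5813 -0.1108] r 0.1875 ang -66.2
idx dir 45.61422328130548
clip dir -67.30862043885035
```

Run:
```python
from h import *
print(to_tool([.4951,.0043,.13],.777),to_tool([.4951,.0043,.061]))
```

```text
([np.float64(-5.8), np.float64(-5.1), np.float64(11.03)], np.float64(0.523), 'yaw', np.float64(1.3)) ([np.float64(-5.8), np.float64(-5.1), np.float64(17.93)], None, 'yaw', np.float64(1.3))
```

```bash
python3 -m crank '[[[-2,-1.5,2],0.13],[[-4,-3,5],0.26],[[-5.5,-5,8],0.4],[[-5.8,-5.1,11],0.52],[[-5.8,-5.1,11],0.52],[[-5.8,-5.1,13],0.52],[[-5.8,-5.1,15],0.52],[[-5.8,-5.1,15],0.52]]'
python3 look.py 2 wrist
python3 - <<'E'
from h import *
print(to_tool([.4951,.0043,.061],.777))
E
```

```text
t: 3.8
ee_pos: [0.4944, 0.0048, 0.0897]
eef_rot: [-0.0, 0.924, 0.382, -0.001]
contact_force: [-0.2, 0.7, -0.6]
opening: -0.0002
wrist index_end 0.72 [519.1 202.3] [0.5595 0.1173 0.038 ]
wrist tab_top 0.7 [309.5 219.6] [0.4724 0.0259 0.073 ]
wrist lever_top 0.77 [ 75.5 396.4] [ 0.4485 -0.1516  0.0725]
wrist dial_base 0.84 [378.3 197.3] [0.5058 0.0595 0.    ]
([np.float64(-0.08), np.float64(-0.07), np.float64(3.06)], np.float64(0.004), 'yaw', np.float64(0.781))
```

View pics/wrist_2.png

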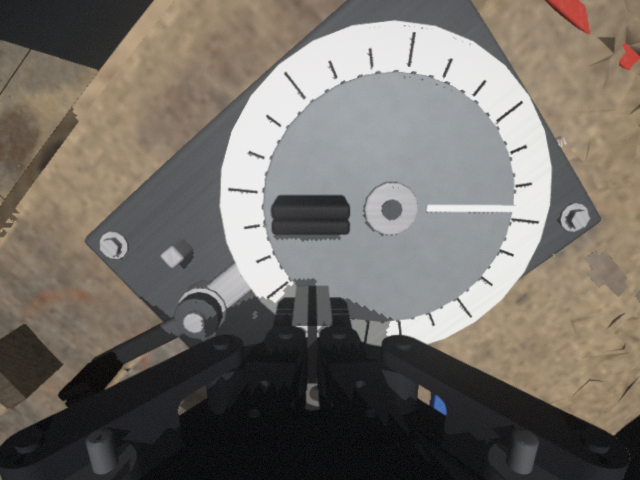

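```bash
python3 -m crank '[[[0,0,1.5],0],[[0,0,2.9],0],[[0,-0.5,2.9],0],[[0,-1,2.9],0],[[0,-1.3,2.9],0],[[0,-1.3,2.9],0]]'
cat > arc.py <<'E'
import sys
from h import *
# arc of TCP about C: final angle deg (clockwise +), step deg
C=np.array([float(sys.argv[1]),float(sys.argv[2])]); tot=float(sys.argv[3]); st=float(sys.argv[4]); turnf=float(sys.argv[5]) if len(sys.argv)>5 else 1
s=arm.read_state(); Rt=q2R(s['eef_rot']); p=np.array(s['ee_pos']); v=p[:2]-C
print('r',np.hypot(*v),'ang',np.degrees(np.arctan2(v[1],v[0])))
n=int(round(tot/st)); rows=[]
for i in range(1,n+1):
    a=-np.radians(tot*i/n); w=np.array([[np.cos(a),-np.sin(a)],[np.sin(a),np.cos(a)]])@v+C
    d=Rt.T@(np.array([*w,p[2]])-p)*100; print(f'[[{d[0]:.1f},{d[1]:.1f},{d[2]:.1f}],{-a*turnf:.2f}],',end='')
print()
E
python3 arc.py .5058 .0605 95 5; python3 look.py 3 wrist
```

```text
t: 4.75
ee_pos: [0.4872, 0.0141, 0.0634]
eef_rot: [0.001, 0.925, 0.381, 0.002]
contact_force: [0.1, 0.2, 1.6]
opening: -0.0001
r 0.050038393232137955 ang -111.86167438176355
[[-0.2,-0.4,-0.0],0.09],[[-0.3,-0.8,-0.0],0.17],[[-0.4,-1.3,-0.0],0.26],[[-0.4,-1.7,-0.0],0.35],[[-0.4,-2.1,-0.0],0.44],[[-0.4,-2.6,-0.0],0.52],[[-0.3,-3.0,-0.0],0.61],[[-0.2,-3.4,-0.0],0.70],[[-0.1,-3.8,-0.0],0.79],[[0.1,-4.2,-0.0],0.87],[[0.3,-4.6,-0.0],0.96],[[0.6,-5.0,-0.0],1.05],[[0.9,-5.3,-0.0],1.13],[[1.2,-5.6,-0.0],1.22],[[1.5,-5.9,-0.0],1.31],[[1.8,-6.2,-0.0],1.40],[[2.2,-6.4,-0.0],1.48],[[2.6,-6.6,-0.0],1.57],[[3.0,-6.7,-0.0],1.66],
wrist index_end 0.74 [536.  236.3] [0.5608 0.1143 0.038 ]
wrist tab_top 0.55 [306.  258.9] [0.4726 0.0256 0.073 ]
wrist dial_base 0.71 [381.9 221.2] [0.5057 0.0595 0.    ]
```

View pics/wrist_3.png

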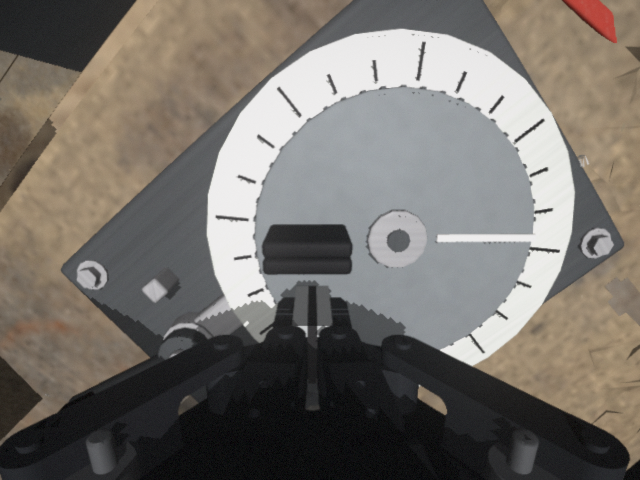

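```bash
python3 -m crank '[[[-0.2,-0.4,0],0.09],[[-0.3,-0.8,0],0.17],[[-0.4,-1.3,0],0.26],[[-0.4,-1.7,0],0.35],[[-0.4,-2.1,0],0.44],[[-0.4,-2.6,0],0.52],[[-0.3,-3.0,0],0.61],[[-0.2,-3.4,0],0.70],[[-0.1,-3.8,0],0.79],[[0.1,-4.2,0],0.87],[[0.3,-4.6,0],0.96],[[0.6,-5.0,0],1.05],[[0.9,-5.3,0],1.13],[[1.2,-5.6,0],1.22],[[1.5,-5.9,0],1.31],[[1.8,-6.2,0],1.40],[[2.2,-6.4,0],1.48],[[2.6,-6.6,0],1.57],[[3.0,-6.7,0],1.66],[[3.0,-6.7,0],1.66]]'
python3 look.py 4 wrist;python3 arc.py .5058 .0605 15 3
```

```text
t: 7.1
ee_pos: [0.4617, 0.0825, 0.0626]
eef_rot: [-0.001, 0.905, -0.425, 0.001]
contact_force: [0.1, -0.6, -0.9]
opening: 0.0001
wrist index_end 0.93 [394.9  78.6] [0.5622 0.1147 0.038 ]
wrist tab_top 0.57 [416.2 353. ] [0.4707 0.0259 0.073 ]
wrist dial_base 0.68 [386.8 222.5] [0.506  0.0582 0.    ]
wrist lever_back 0.35 [531.2 277.6] [ 0.5409 -0.0435  0.    ]
r 0.049543530847847794 ang 154.19474867792275
[[-0.1,-0.2,0.0],0.05],[[-0.2,-0.5,0.0],0.10],[[-0.3,-0.7,0.0],0.16],[[-0.3,-1.0,0.0],0.21],[[-0.4,-1.2,0.0],0.26],
```

View pics/wrist_4.png

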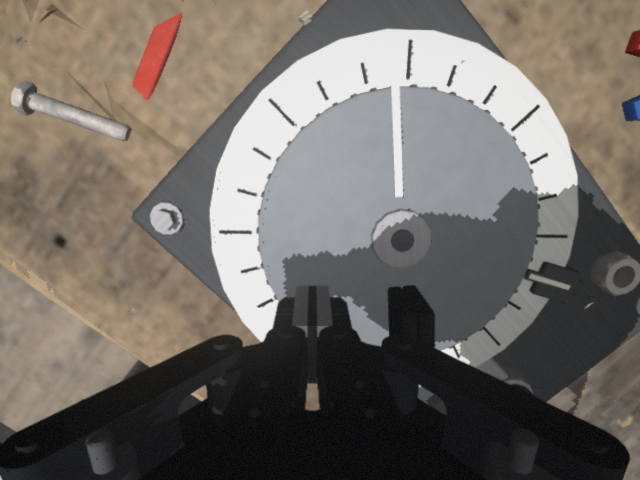

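```bash
python3 - <<'E'
from h import *
for n in ['wrist_3','wrist_4']:
    d=np.load(f'pics/{n}.npy'); print(d.shape)
    for px in [(312,292),(300,300),(325,300),(312,310),(410,300),(410,330),(308,237),(308,265),(400,240),(300,150),(410,295)]:
        print(n,px,round(float(d[px[1],px[0]]),4),end=' ')
        c=cam('wrist'); K,D,Rc,t=c; u=cv2.undistortPoints(np.array([[px]],float),K,D)[0,0]
        z=float(d[px[1],px[0]]); P=np.array(arm.camera_params('wrist')['tool_from_camera'])@np.array([u[0]*z,u[1]*z,z,1]); s=arm.read_state(); print('tool',np.round(P[:3],4),'h',round(s['ee_pos'][2]-P[2],4))
print(arm.read_state()['contact_force'])
E
python3 look.py 4 top scene
```

```text
(480, 640)
wrist_3 (312, 292) 0.1426 tool [-0.0006 -0.0115 -0.0304] h 0.0929
wrist_3 (300, 300) 0.1351 tool [-0.0051 -0.0117 -0.0381] h 0.1006
wrist_3 (325, 300) 0.1359 tool [ 0.0043 -0.0113 -0.0374] h 0.0999
wrist_3 (312, 310) 0.1271 tool [-0.0006 -0.0117 -0.0464] h 0.1089
wrist_3 (410, 300) 0.2031 tool [0.0544 0.0175 0.0244] h 0.0382
wrist_3 (410, 330) 0.2078 tool [0.0558 0.0362 0.0239] h 0.0386
wrist_3 (308, 237) 0.1633 tool [-0.0024 -0.0269 -0.0045] h 0.067
wrist_3 (308, 265) 0.1606 tool [-0.0024 -0.0157 -0.0105] h 0.0731
wrist_3 (400, 240) 0.1872 tool [ 0.0449 -0.0192  0.0182] h 0.0443
wrist_3 (300, 150) 0.1808 tool [-0.0066 -0.0642  0.0242] h 0.0383
wrist_3 (410, 295) 0.2037 tool [0.0546 0.0151 0.0257] h 0.0368
(480, 640)
wrist_4 (312, 292) 0.1415 tool [-0.0006 -0.0119 -0.0313] h 0.0939
wrist_4 (300, 300) 0.1348 tool [-0.0051 -0.0118 -0.0384] h 0.101
wrist_4 (325, 300) 0.1356 tool [ 0.0043 -0.0114 -0.0377] h 0.1002
wrist_4 (312, 310) 0.1276 tool [-0.0006 -0.0115 -0.0459] h 0.1085
wrist_4 (410, 300) 0.1816 tool [0.0486 0.0083 0.0046] h 0.058
wrist_4 (410, 330) 0.1675 tool [ 0.04
[... 212 characters left out ...]
77] h 0.0448
wrist_4 (300, 150) 0.1823 tool [-0.0066 -0.0642  0.0258] h 0.0367
wrist_4 (410, 295) 0.1856 tool [0.0497 0.0076 0.009 ] h 0.0535
[ 0.07881857 -0.25431209  0.06142051]
top clip_line 0.5 [337.8 235.8] [ 0.5419 -0.0082  0.038 ]
top tab_top 0.72 [324.7 262.7] [0.4699 0.0277 0.073 ]
top lever_top 0.78 [396.2 268. ] [ 0.4527 -0.1487  0.0725]
top dial_base 0.71 [313.8 252.3] [0.5048 0.0552 0.    ]
scene index_end 0.96 [318.2 231.4] [0.5621 0.118  0.038 ]
scene clip_line 0.65 [349.2 251.3] [ 0.5316 -0.0118  0.038 ]
scene tab_top 0.62 [326.1 244.1] [0.4798 0.0293 0.073 ]
scene lever_top 0.82 [375.5 274. ] [ 0.4458 -0.1488  0.0725]
scene dial_base 0.83 [321.6 258.7] [0.5011 0.0601 0.    ]
```

Run:
```python
import cv2
im=cv2.imread('pics/top_4.png')[190:330,220:460]; cv2.imwrite('pics/top4z.png',cv2.resize(im,None,fx=3.3,fy=3.3,interpolation=cv2.INTER_CUBIC))
im=cv2.imread('pics/scene_4.png')[190:320,230:430]; cv2.imwrite('pics/scene4z.png',cv2.resize(im,None,fx=4,fy=4,interpolation=cv2.INTER_CUBIC))
```

```text
(no output)
```

View pics/top4z.png

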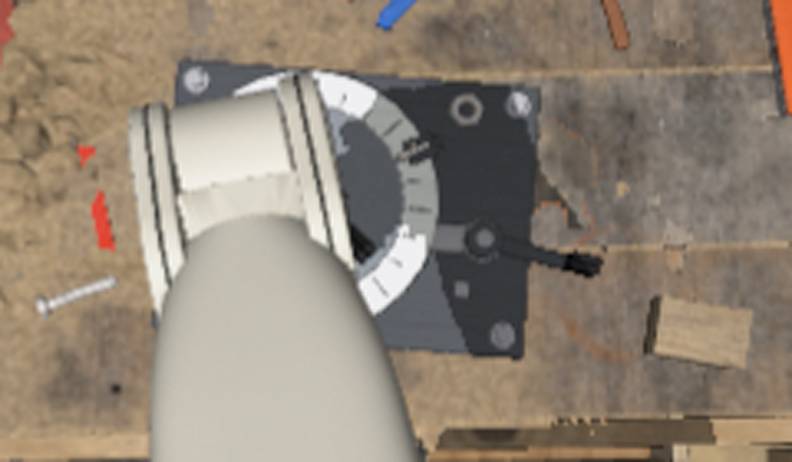

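View pics/scene4z.png

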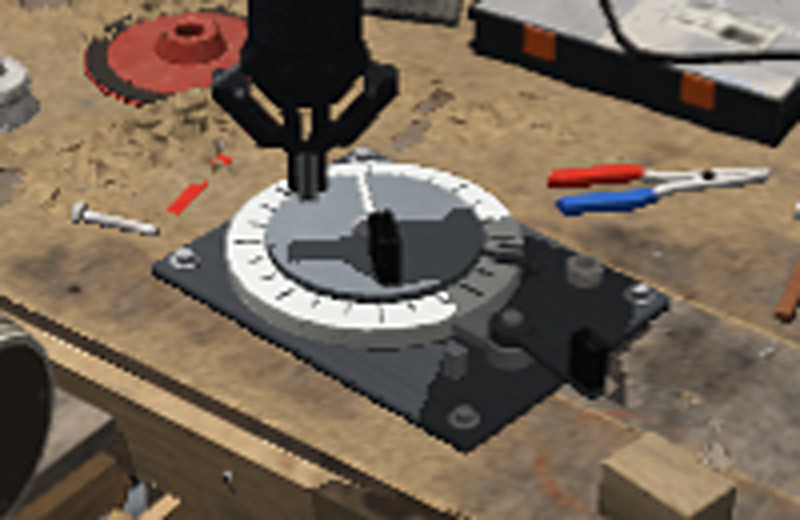

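Run:
```python
from h import *
d=np.load('pics/wrist_4.npy'); c=cam('wrist'); K,D,Rc,t=c; T=np.array(arm.camera_params('wrist')['tool_from_camera'])
for col in (303,320):
  for row in range(278,300,2):
    u=cv2.undistortPoints(np.array([[[col,row]]],float),K,D)[0,0]; z=float(d[row,col]); P=T@np.array([u[0]*z,u[1]*z,z,1]); print(col,row,np.round(P[:3],4))
s=arm.read_state(); print(s['ee_pos'])
cs=cam('scene')
for h in (.05,.06,.07,.08,.09,.1): print(h,proj(cs,[*s['ee_pos'][:2],h])[0])
```

```text
303 278 [-0.0056  0.0042  0.0245]
303 280 [-0.0056  0.0048  0.0231]
303 282 [-0.0056  0.0062  0.0235]
303 284 [-0.0056  0.0071  0.0229]
303 286 [-0.0043 -0.0115 -0.0244]
303 288 [-0.0043 -0.0113 -0.0259]
303 290 [-0.0042 -0.012  -0.0295]
303 292 [-0.0041 -0.0114 -0.0302]
303 294 [-0.0041 -0.0116 -0.0326]
303 296 [-0.0041 -0.0114 -0.034 ]
303 298 [-0.004  -0.0115 -0.0361]
320 278 [0.0037 0.0038 0.0235]
320 280 [0.0037 0.0051 0.0238]
320 282 [0.0037 0.0062 0.0237]
320 284 [0.0037 0.0075 0.0239]
320 286 [ 0.0027 -0.0111 -0.0233]
320 288 [ 0.0026 -0.0119 -0.0273]
320 290 [ 0.0026 -0.0111 -0.0275]
320 292 [ 0.0025 -0.0114 -0.0302]
320 294 [ 0.0025 -0.0112 -0.0317]
320 296 [ 0.0025 -0.0113 -0.0338]
320 298 [ 0.0024 -0.0114 -0.0357]
[0.46129603 0.08225486 0.06257318]
0.05 [306.45482678 247.66549391]
0.06 [306.40740701 244.62679305]
0.07 [306.35983132 241.56628437]
0.08 [306.31210139 238.48382278]
0.09 [306.26421895 235.37926371]
0.1 [306.21618587 232.25246315]
```

Run:
```python
from h import *
d=np.load('pics/wrist_4.npy'); K,D,Rc,t=cam('wrist'); T=np.array(arm.camera_params('wrist')['tool_from_camera'])
v,u=np.mgrid[280:480:2,0:640:2]; uv=cv2.undistortPoints(np.stack([u,v],-1).reshape(-1,1,2).astype(float),K,D)[:,0]; z=d[280:480:2,0:640:2].ravel()
P=np.c_[uv*z[:,None],z,np.ones_like(z)]@T.T
P=P[(z>0)&(P[:,2]<-0.02)&(z<.17)]
for lo in np.arange(-.15,-.02,.01):
    q=P[(P[:,2]>lo)&(P[:,2]<=lo+.01)]
    if len(q): print(round(lo,3),len(q),'x',np.round([q[:,0].min(),q[:,0].max()],3),'y',np.round([q[:,1].min(),q[:,1].max()],3))
th=np.radians(44.3);C=np.array([.5058,.0605]); w=C+np.array([[np.cos(th),-np.sin(th)],[np.sin(th),np.cos(th)]])@[-.047,-.028]
print(w,to_tool([*w,.075],th),to_tool([*w,.031],th))
```

```text
-0.13 86 x [-0.019  0.018] y [-0.022 -0.02 ]
-0.12 2893 x [-0.061  0.06 ] y [-0.022 -0.007]
-0.11 5170 x [-0.062  0.062] y [-0.019  0.001]
-0.1 3704 x [-0.058  0.058] y [-0.019  0.007]
-0.09 1792 x [-0.05   0.049] y [-0.019  0.009]
-0.08 2048 x [-0.042  0.041] y [-0.015  0.009]
-0.07 724 x [-0.033  0.033] y [-0.015  0.011]
-0.06 299 x [-0.017  0.012] y [-0.013  0.01 ]
-0.05 233 x [-0.014  0.013] y [-0.012 -0.007]
-0.04 197 x [-0.014  0.013] y [-0.012 -0.007]
-0.03 77 x [-0.013  0.011] y [-0.012 -0.007]
[0.49171807 0.00763509] ([np.float64(7.69), np.float64(2.41), np.float64(-1.23)], np.float64(-1.652), 'yaw', np.float64(-0.879)) ([np.float64(7.68), np.float64(2.42), np.float64(3.17)], np.float64(-1.652), 'yaw', np.float64(-0.879))
```

```bash
python3 -m crank '[[[0,0,-1.5],0],[[0.5,0,-2],-0.14],[[1.5,0.5,-2],-0.28],[[2.5,1,-2],-0.42],[[3.5,1.5,-2],-0.56],[[4.5,2,-2],-0.7],[[5.5,2.4,-2],-0.84],[[6.5,2.4,-2],-0.98],[[7.5,2.4,-2],-1.12],[[7.7,2.4,-2],-1.26],[[7.7,2.4,-2],-1.4],[[7.7,2.4,-2],-1.54],[[7.7,2.4,-1.2],-1.65],[[7.7,2.4,-1.2],-1.65],[[7.7,2.4,0.5],-1.65],[[7.7,2.4,2],-1.65],[[7.7,2.4,3.2],-1.65],[[7.7,2.4,3.2],-1.65]]'
python3 look.py 5 wrist
```

```text
t: 9.95
ee_pos: [0.4904, 0.0076, 0.0291]
eef_rot: [-0.0, 0.927, 0.375, -0.0]
contact_force: [0.1, -0.1, -0.3]
opening: -0.0001
wrist index_end 0.78 [590.9 233.6] [0.5602 0.1167 0.038 ]
wrist tab_top 0.65 [309.2 270.8] [0.4724 0.0256 0.073 ]
wrist dial_base 0.92 [398.3 221.6] [0.5057 0.0596 0.    ]
```

View pics/wrist_5.png

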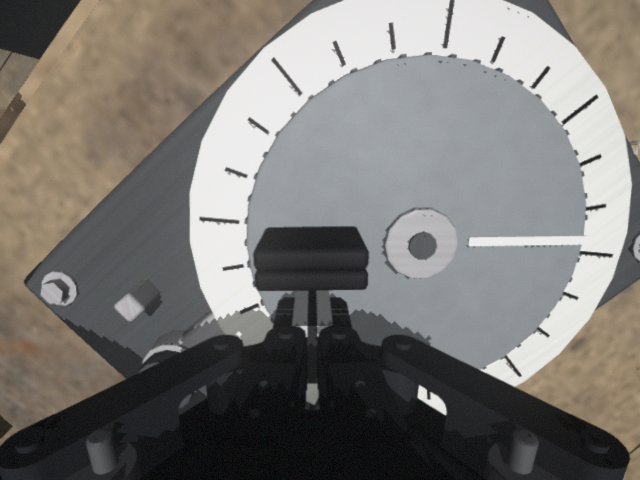

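```bash
python3 -m crank '[[[0,-0.4,0],0],[[0,-0.8,0],0],[[0,-0.9,0],0],[[0,-0.9,0],0]]'; python3 arc.py .5058 .0605 95 5
```

```text
t: 10.7
ee_pos: [0.4868, 0.0139, 0.0317]
eef_rot: [0.001, 0.927, 0.376, 0.002]
contact_force: [0.7, -1.5, 2.2]
opening: -0.0001
r 0.05037878788582099 ang -112.20916130839544
[[-0.2,-0.4,-0.0],0.09],[[-0.3,-0.8,-0.0],0.17],[[-0.4,-1.3,-0.0],0.26],[[-0.4,-1.7,-0.0],0.35],[[-0.4,-2.1,-0.0],0.44],[[-0.4,-2.6,-0.0],0.52],[[-0.3,-3.0,-0.0],0.61],[[-0.2,-3.4,-0.0],0.70],[[-0.1,-3.9,-0.0],0.79],[[0.1,-4.3,-0.0],0.87],[[0.3,-4.6,-0.0],0.96],[[0.6,-5.0,-0.0],1.05],[[0.8,-5.3,-0.0],1.13],[[1.1,-5.7,-0.0],1.22],[[1.5,-6.0,-0.0],1.31],[[1.8,-6.2,-0.0],1.40],[[2.2,-6.4,-0.0],1.48],[[2.6,-6.6,-0.0],1.57],[[3.0,-6.8,-0.0],1.66],
```

```bash
python3 -m crank '[[[-0.2,-0.4,0.1],0.09],[[-0.3,-0.8,0.1],0.17],[[-0.4,-1.3,0.1],0.26],[[-0.4,-1.7,0.1],0.35],[[-0.4,-2.1,0.1],0.44],[[-0.4,-2.6,0.1],0.52],[[-0.3,-3.0,0.1],0.61],[[-0.3,-3.0,0.1],0.61]]'; python3 look.py 6 wrist;  python3 arc.py .5058 .0605 60 5
```

```text
t: 11.5
ee_pos: [0.4639, 0.0333, 0.0308]
eef_rot: [0.001, 0.997, 0.08, 0.003]
contact_force: [1.1, -0.6, 0.5]
opening: 0.0002
wrist index_end 0.87 [580.8 256.8] [0.5843 0.0713 0.038 ]
wrist clip_line 0.79 [439.4 396.8] [ 0.5378 -0.0128  0.038 ]
wrist tab_top 0.57 [305.7 285.8] [0.4585 0.0522 0.073 ]
wrist lever_top 0.22 [393.2 235.9] [0.4854 0.0749 0.0725]
wrist dial_base 0.86 [390.4 234.9] [0.5038 0.0589 0.    ]
r 0.05022834589818765 ang -147.192914202435
[[-0.2,-0.4,-0.0],0.09],[[-0.3,-0.8,-0.0],0.17],[[-0.4,-1.3,-0.0],0.26],[[-0.4,-1.7,-0.0],0.35],[[-0.4,-2.1,-0.0],0.44],[[-0.4,-2.6,-0.0],0.52],[[-0.3,-3.0,-0.0],0.61],[[-0.2,-3.4,-0.0],0.70],[[-0.1,-3.8,-0.0],0.79],[[0.1,-4.2,-0.0],0.87],[[0.3,-4.6,-0.0],0.96],[[0.6,-5.0,-0.0],1.05],
```

View pics/wrist_6.png

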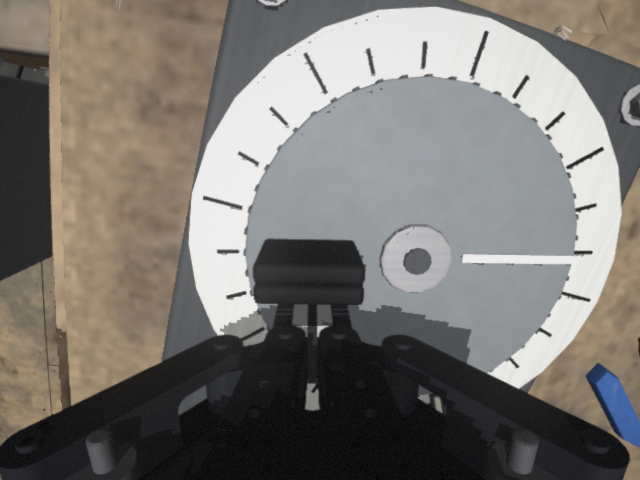

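```bash
python3 -m crank '[[[-0.2,-0.4,0.1],0.09],[[-0.3,-0.8,0.1],0.17],[[-0.4,-1.3,0.1],0.26],[[-0.4,-1.7,0.1],0.35],[[-0.4,-2.1,0.1],0.44],[[-0.4,-2.6,0.1],0.52],[[-0.3,-3.0,0.1],0.61],[[-0.2,-3.4,0.1],0.70],[[-0.1,-3.8,0.1],0.79],[[0.1,-4.2,0.1],0.87],[[0.3,-4.6,0.1],0.96],[[0.6,-5,0.1],1.05],[[0.6,-5,0.1],1.05]]'; python3 look.py 7 wrist;  python3 arc.py .5058 .0605 15 3; python3 arc.py .5058 .0605 13 3
```

```text
t: 13.15
ee_pos: [0.4607, 0.0837, 0.0289]
eef_rot: [-0.0, 0.903, -0.43, 0.002]
contact_force: [-0.7, -0.4, 0.7]
opening: 0.0003
wrist index_end 0.61 [590.9 251.3] [ 0.5572 -0.0012  0.038 ]
wrist clip_line 0.82 [574.8 297. ] [ 0.5377 -0.013   0.038 ]
wrist tab_top 0.71 [310.6 285. ] [0.4755 0.0973 0.073 ]
wrist dial_base 0.6 [401.3 233.2] [0.5067 0.0591 0.    ]
r 0.05041607572083483 ang 152.76529341313537
[[-0.1,-0.2,0.0],0.05],[[-0.2,-0.5,0.0],0.10],[[-0.3,-0.7,0.0],0.16],[[-0.3,-1.0,0.0],0.21],[[-0.4,-1.3,0.0],0.26],
r 0.05041607572083483 ang 152.76529341313537
[[-0.1,-0.3,0.0],0.06],[[-0.2,-0.5,0.0],0.11],[[-0.3,-0.8,0.0],0.17],[[-0.3,-1.1,0.0],0.23],
```

View pics/wrist_7.png

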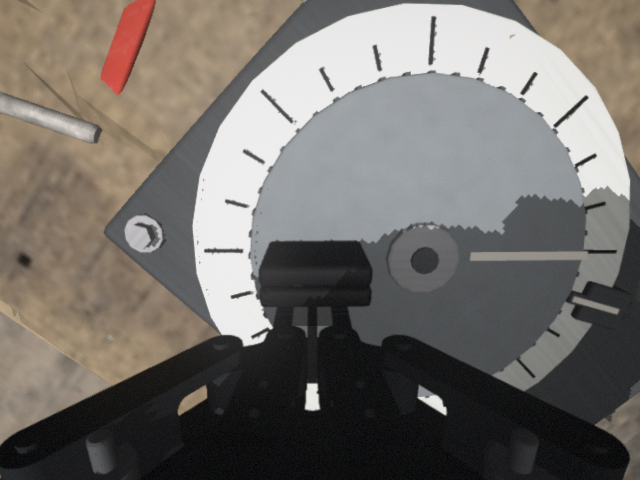

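```bash
cat > ang.py <<'E'
import sys,json
from h import *
c=cam('wrist'); pts=json.loads(sys.argv[1])  # idx_i, idx_o, clip_i, clip_o, hub
f=lambda p,z:at_z(c,p,z)[:2]
w=[f(pts[0],.038),f(pts[1],.038),f(pts[2],.037),f(pts[3],.036)]
A=lambda v:round(np.degrees(np.arctan2(v[1],v[0])),1)
print('idx line',A(w[1]-w[0]),'clip line',A(w[3]-w[2]))
for C in ([.5058,.0605],f(pts[4],.044)): 
    C=np.array(C); print(C,'idx',A(w[1]-C),A(w[0]-C),'clip',A(w[2]-C),A(w[3]-C),'r',np.hypot(*(w[1]-C)),np.hypot(*(w[2]-C)))
E
python3 ang.py '[[470,257],[583,256],[573,300],[617,311],[424,261]]'
```

```text
idx line -50.6 clip line -65.9
[0.5058 0.0605] idx -51.9 -54.7 clip -67.8 -67.4 r 0.0775204066533174 0.08150584994634243
[0.50564128 0.0585224 ] idx -50.9 -51.4 clip -67.2 -66.9 r 0.07607409302728854 0.07973904980769608
```

```bash
python3 -m crank '[[[-0.1,-0.3,0],0.06],[[-0.2,-0.5,0],0.11],[[-0.3,-0.8,0],0.17],[[-0.3,-1.1,0],0.23],[[-0.3,-1.1,0],0.23]]'; python3 look.py 8 wrist;python3 arc.py .5058 .0605 3 1
```

```text
t: 14.0
ee_pos: [0.4673, 0.0929, 0.0291]
eef_rot: [-0.001, 0.848, -0.53, 0.002]
contact_force: [-1.2, 0.2, 0.2]
opening: 0.0001
wrist index_end 0.55 [589.5 249.8] [ 0.542  -0.0109  0.038 ]
wrist clip_line 0.7 [587.6 261.5] [ 0.5371 -0.0136  0.038 ]
wrist tab_top 0.88 [315.  286.3] [0.4848 0.1011 0.073 ]
wrist dial_base 0.85 [402.3 230.3] [0.5079 0.0587 0.    ]
r 0.05029141331445407 ang 139.9508797681391
[[-0.0,-0.1,0.0],0.02],[[-0.1,-0.2,0.0],0.03],[[-0.1,-0.2,0.0],0.05],
```

Run:
```python
import cv2
im=cv2.imread('pics/wrist_8.png')[210:360,380:640]; cv2.imwrite('pics/w8z.png',cv2.resize(im,None,fx=3,fy=3,interpolation=cv2.INTER_CUBIC))
```

```text
(no output)
```

View pics/w8z.png

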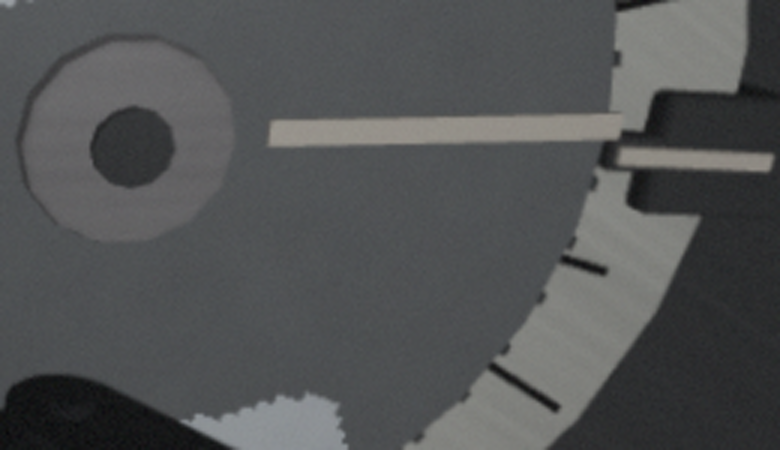

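```bash
python3 -m crank '[[[0,-0.1,0],0.02],[[-0.1,-0.2,0],0.04],[[-0.1,-0.3,0],0.06],[[-0.1,-0.3,0],0.06]]'; python3 look.py 9 wrist;python3 arc.py .5058 .0605 3 1;python3 - <<'E'
import cv2
im=cv2.imread('pics/wrist_9.png')[210:360,380:640]; cv2.imwrite('pics/w9z.png',cv2.resize(im,None,fx=3,fy=3,interpolation=cv2.INTER_CUBIC))
E
```

```text
t: 14.75
ee_pos: [0.4696, 0.0952, 0.0291]
eef_rot: [-0.001, 0.831, -0.556, 0.002]
contact_force: [-1.4, -0.1, 0.1]
opening: 0.0
wrist index_end 0.59 [586.3 250.1] [ 0.5372 -0.0115  0.038 ]
wrist clip_line 0.86 [589.9 254. ] [ 0.5363 -0.0142  0.038 ]
wrist tab_top 0.74 [108.2  11.2] [0.5449 0.1927 0.073 ]
wrist dial_base 0.83 [398.7 234.5] [0.5052 0.0594 0.    ]
r 0.050067690840611766 ang 136.2231987323209
[[-0.0,-0.1,0.0],0.02],[[-0.1,-0.2,0.0],0.03],[[-0.1,-0.2,0.0],0.05],
```

View pics/w9z.png

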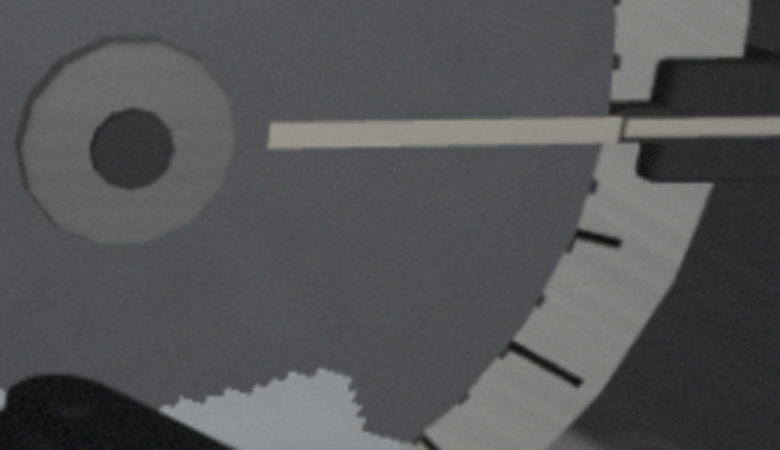

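```bash
python3 -m crank '[[[0,0.5,0],0.06],[[0,1.2,0],0.06],[[0,1.6,0],0.06],[[0,1.6,-3],0.06],[[0,1.6,-7],0.06],[[0,1.6,-11],0.06],[[0,1.6,-12],0.06],[[0,1.6,-12],0.06]]'; python3 look.py 10 wrist top;python3 - <<'E'
from h import *
L=np.array([.471,-.0767]);th=np.radians(73)
w=L+np.array([[np.cos(th),-np.sin(th)],[np.sin(th),np.cos(th)]])@[-.076,-.030]
print(w,to_tool([*w,.14],th))
E
```

```text
t: 15.9
ee_pos: [0.4562, 0.0893, 0.1512]
eef_rot: [-0.003, 0.815, -0.58, 0.004]
contact_force: [0.1, -0.5, -0.7]
opening: 0.0
wrist index_end 0.92 [476.2 175. ] [ 0.5391 -0.0135  0.038 ]
wrist clip_line 0.74 [475.4 178.8] [ 0.5363 -0.0141  0.038 ]
wrist tab_top 0.83 [306.8 194.7] [0.4873 0.1044 0.073 ]
wrist lever_top 0.93 [600.2 352.5] [ 0.4461 -0.1536  0.0725]
wrist dial_base 0.77 [362.6 176.9] [0.5075 0.0617 0.    ]
top index_end 0.84 [337.9 237.1] [ 0.5385 -0.0084  0.038 ]
top lever_top 0.56 [394.6 268.5] [ 0.4515 -0.1447  0.0725]
top dial_base 0.98 [313.4 254.6] [0.4987 0.0564 0.    ]
[ 0.47746889 -0.15815031] ([np.float64(24.11), np.float64(5.91), np.float64(0.91)], np.float64(-2.512), 'yaw', np.float64(-1.238))
```

View pics/wrist_10.png

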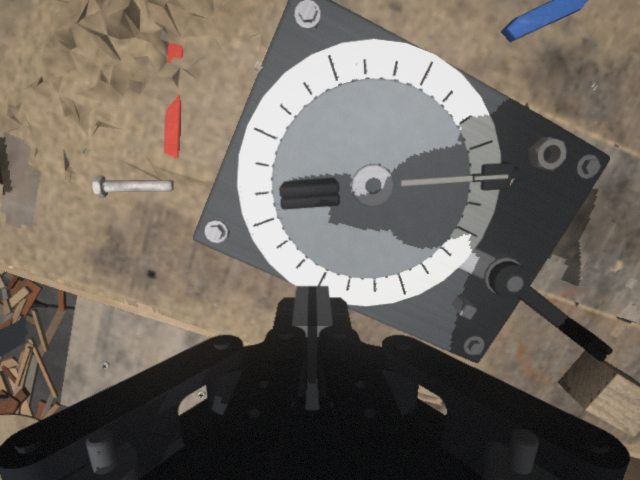

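```bash
python3 -m crank '[[[1,0,-1],-0.14],[[3,0,-1],-0.28],[[5,0.5,-1],-0.42],[[7,1,-1],-0.56],[[9,1.5,-1],-0.7],[[11,2,-1],-0.84],[[13,2.5,-1],-0.98],[[15,3,-1],-1.12],[[17,4,-1],-1.26],[[19,5,-1],-1.4],[[21,5.5,-1],-1.54],[[23,5.9,-1],-1.68],[[24.1,5.9,0],-1.82],[[24.1,5.9,0.5],-1.96],[[24.1,5.9,0.9],-2.1],[[24.1,5.9,0.9],-2.24],[[24.1,5.9,0.9],-2.38],[[24.1,5.9,0.9],-2.51],[[24.1,5.9,0.9],-2.51],[[24.1,5.9,0.9],-2.51]]'; python3 look.py 11 wrist
```

```text
t: 18.6
ee_pos: [0.4775, -0.158, 0.1401]
eef_rot: [0.001, 0.805, 0.593, 0.001]
contact_force: [0.2, 0.7, -0.0]
opening: -0.0001
wrist index_end 0.64 [514.7 251.3] [ 0.5374 -0.0113  0.038 ]
wrist clip_line 0.77 [513.3 252.6] [ 0.5382 -0.0125  0.038 ]
wrist lever_top 0.84 [310.7 202.7] [ 0.4489 -0.1492  0.0725]
wrist dial_base 0.86 [563.9 181.8] [0.5068 0.0577 0.    ]
wrist lever_back 0.58 [308.8 203. ] [ 0.4605 -0.1546  0.    ]
```

View pics/wrist_11.png

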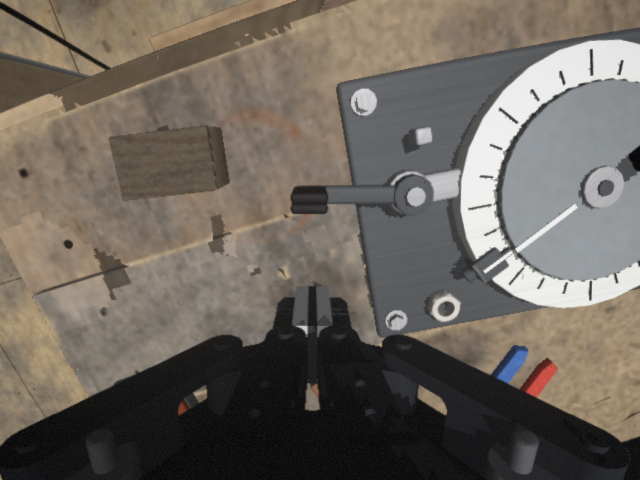

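```bash
python3 -m crank '[[[0,0,3],0],[[0,0,6],0],[[0,0,9],0],[[0,0,11],0],[[0,0,11],0],[[0,-0.4,11],0],[[0,-0.8,11],0],[[0,-1.1,11],0],[[0,-1.1,11],0]]'; python3 look.py 12 wrist; python3 arc.py .471 -.0767 80 5
```

```text
t: 19.85
ee_pos: [0.4676, -0.1548, 0.0311]
eef_rot: [0.002, 0.805, 0.594, 0.002]
contact_force: [-0.5, 0.3, -0.1]
opening: 0.0001
wrist index_end 0.69 [623.5 335.8] [ 0.5372 -0.0113  0.038 ]
wrist clip_line 0.8 [624.8 336.7] [ 0.538  -0.0106  0.038 ]
wrist lever_top 0.77 [308.4 288.1] [ 0.4503 -0.1502  0.0725]
wrist lever_back 0.69 [118.5 190.7] [ 0.3957 -0.2411  0.    ]
r 0.07821526442911621 ang -92.54574722009356
[[-0.1,-0.7,-0.0],0.09],[[-0.2,-1.3,-0.0],0.17],[[-0.3,-2.0,-0.0],0.26],[[-0.2,-2.7,-0.0],0.35],[[-0.1,-3.4,-0.0],0.44],[[0.0,-4.0,-0.0],0.52],[[0.2,-4.7,-0.0],0.61],[[0.5,-5.3,-0.0],0.70],[[0.8,-5.9,-0.0],0.79],[[1.2,-6.5,-0.0],0.87],[[1.6,-7.0,-0.0],0.96],[[2.1,-7.5,-0.0],1.05],[[2.6,-8.0,-0.0],1.13],[[3.1,-8.4,-0.0],1.22],[[3.7,-8.8,-0.0],1.31],[[4.3,-9.1,-0.0],1.40],
```

View pics/wrist_12.png

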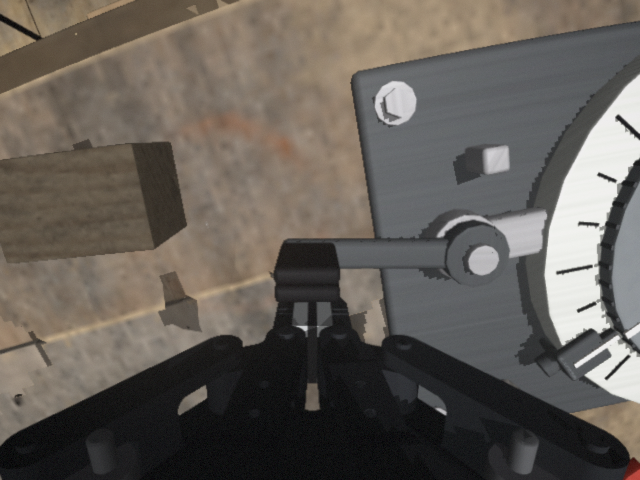

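```bash
python3 -m crank '[[[-0.1,-0.7,0],0.09],[[-0.2,-1.3,0],0.17],[[-0.3,-2.0,0],0.26],[[-0.2,-2.7,0],0.35],[[-0.1,-3.4,0],0.44],[[0,-4,0],0.52],[[0.2,-4.7,0],0.61],[[0.5,-5.3,0],0.70],[[0.8,-5.9,0],0.79],[[1.2,-6.5,0],0.87],[[1.6,-7,0],0.96],[[2.1,-7.5,0],1.05],[[2.6,-8,0],1.13],[[2.6,-8,0],1.13]]'; python3 look.py 13 wrist; python3 arc.py .471 -.0767 16 2
```

```text
t: 21.6
ee_pos: [0.3986, -0.1061, 0.0299]
eef_rot: [0.0, 0.997, 0.071, 0.002]
contact_force: [-0.3, 0.5, 1.2]
opening: 0.0001
wrist lever_top 0.57 [312.5 288.4] [ 0.3961 -0.0877  0.0725]
r 0.07812521203026782 ang -157.51656497613206
[[-0.1,-0.3,-0.0],0.03],[[-0.1,-0.5,-0.0],0.07],[[-0.2,-0.8,-0.0],0.10],[[-0.2,-1.1,-0.0],0.14],[[-0.2,-1.3,-0.0],0.17],[[-0.2,-1.6,-0.0],0.21],[[-0.2,-1.9,-0.0],0.24],[[-0.2,-2.2,-0.0],0.28],
```

View pics/wrist_13.png

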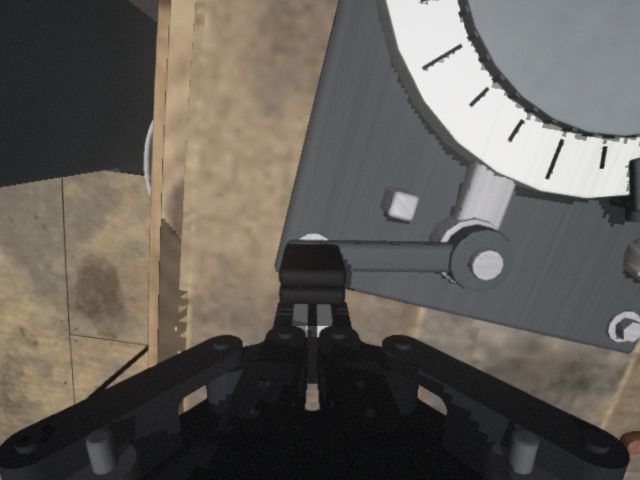

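```bash
python3 -m crank '[[[-0.1,-0.3,0],0.03],[[-0.1,-0.5,0],0.07],[[-0.2,-0.8,0],0.1],[[-0.2,-1.1,0],0.14],[[-0.2,-1.1,0],0.14]]'; python3 -m crank '[[[0,-0.1,0],0.02],[[0,-0.2,0],0.03],[[0,-0.3,0],0.04],[[0,-0.3,0],0.04]]'; python3 look.py 14 wrist
```

```text
t: 22.45
ee_pos: [0.3953, -0.0961, 0.0298]
eef_rot: [0.0, 1.0, 0.001, 0.002]
contact_force: [-0.8, -0.2, 1.0]
opening: -0.0
t: 22.85
ee_pos: [0.395, -0.0936, 0.0297]
eef_rot: [0.001, 1.0, -0.019, 0.002]
contact_force: [-1.4, -3.4, 0.5]
opening: 0.0002
wrist lever_top 0.93 [314.6 286.8] [ 0.3965 -0.0744  0.0725]
```

View pics/wrist_14.png

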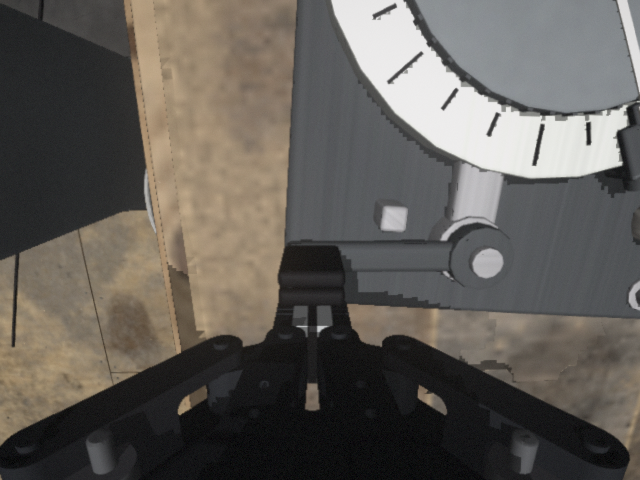

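```bash
python3 -m crank '[[[0,-0.2,0],0],[[0,-0.4,0],0],[[0,-0.4,0],0],[[0,-0.4,0],0]]'; python3 look.py 15 wrist
```

```text
t: 23.6
ee_pos: [0.395, -0.0933, 0.0299]
eef_rot: [0.005, 1.0, -0.02, 0.001]
contact_force: [-2.9, -14.7, -0.5]
opening: 0.0001
wrist lever_top 0.68 [308.4 291.7] [ 0.3943 -0.0755  0.0725]
```

At its stop: the force rose to 15 N with no further motion. Now back off, lift and verify.

```bash
python3 -m crank '[[[0,0.5,0],0],[[0,1.2,0],0],[[0,1.8,0],0],[[0,1.8,-4],0],[[0,1.8,-8],0],[[0,1.8,-12],0],[[0,1.8,-16],0],[[4,4,-19],0],[[7,6,-19],0],[[9,7,-19],0],[[9,7,-19],0]]'; python3 look.py 16 wrist top scene
python3 - <<'E'
import cv2
im=cv2.imread('pics/scene_16.png')[190:320,230:430]; cv2.imwrite('pics/s16z.png',cv2.resize(im,None,fx=4,fy=4,interpolation=cv2.INTER_CUBIC))
E
```

```text
t: 25.05
ee_pos: [0.484, -0.166, 0.2205]
eef_rot: [0.005, 1.0, -0.02, 0.002]
contact_force: [0.1, -0.3, -1.1]
opening: 0.0001
wrist index_end 0.62 [365.7  31.8] [ 0.5373 -0.0098  0.038 ]
wrist clip_line 0.59 [365.7  36.6] [ 0.5373 -0.0136  0.038 ]
wrist tab_top 0.49 [401.3 104.5] [ 0.5605 -0.0731  0.073 ]
wrist lever_top 0.95 [197.3 115.9] [ 0.3949 -0.0747  0.0725]
top index_end 0.69 [336.3 236.6] [ 0.5399 -0.0043  0.038 ]
top clip_line 0.45 [340.1 236.3] [ 0.5404 -0.0141  0.038 ]
top tab_top 0.87 [297.2 259.1] [0.4805 0.0959 0.073 ]
top lever_top 0.77 [365.3 292.5] [ 0.3942 -0.0701  0.0725]
top dial_base 0.61 [311.  250.4] [0.5101 0.0625 0.    ]
scene index_end 0.93 [347.9 252.6] [ 0.5243 -0.0125  0.038 ]
scene clip_line 0.57 [350.7 250.3] [ 0.5381 -0.0123  0.038 ]
scene lever_top 0.71 [341.  276.5] [ 0.3859 -0.0856  0.0725]
scene dial_base 0.7 [395.8 321.7] [ 0.3955 -0.2437 -0.    ]
scene lever_back 0.63 [360.6 280. ] [ 0.4842 -0.0824  0.    ]
```

View pics/wrist_16.png

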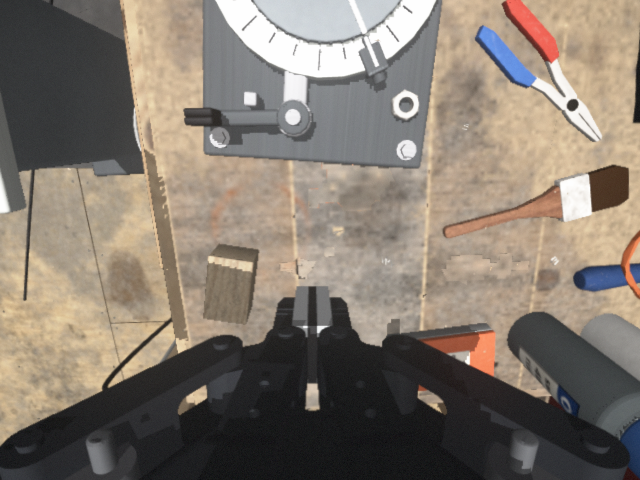

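View pics/s16z.png

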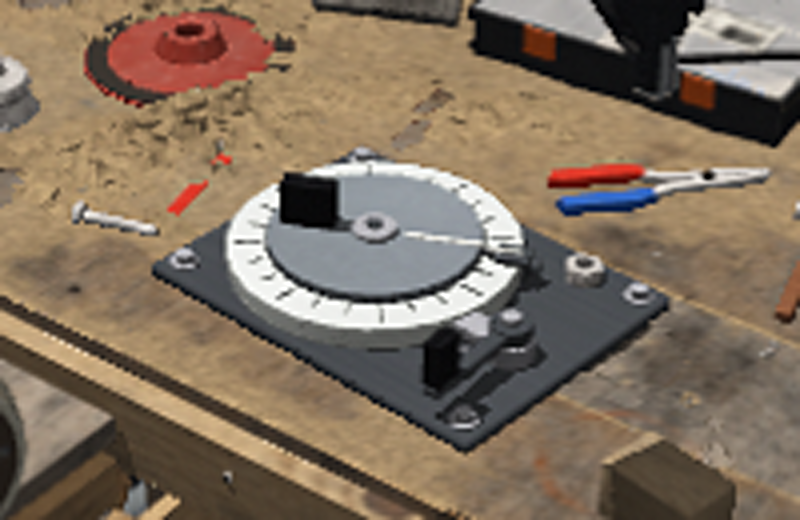

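Run:
```python
import cv2
im=cv2.imread('pics/top_16.png')[205:285,260:400]; cv2.imwrite('pics/t16z.png',cv2.resize(im,None,fx=5.5,fy=5.5,interpolation=cv2.INTER_CUBIC))
im=cv2.imread('pics/wrist_16.png')[0:90,320:420]; cv2.imwrite('pics/w16z.png',cv2.resize(im,None,fx=6,fy=6,interpolation=cv2.INTER_CUBIC))
```

```text
(no output)
```

View pics/t16z.png

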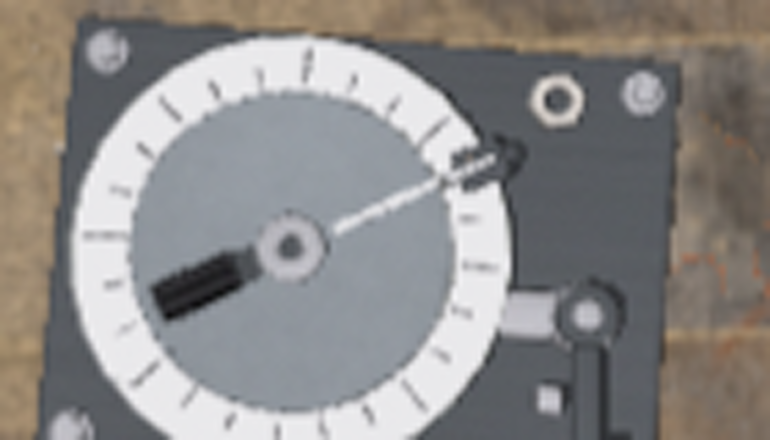

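View pics/w16z.png

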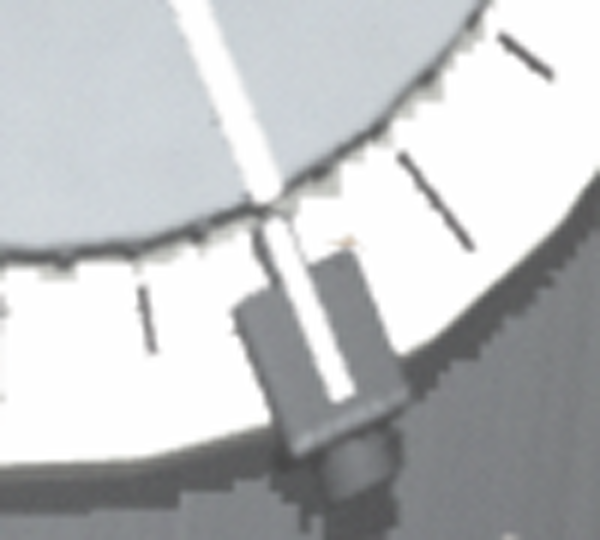

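Run:
```python
from h import *
print(arm.read_state()['t'],arm.job_done())
```

```text
the job is handed in; nothing more can be done
26.1 None
```

The dial is set on the clip's line and the lock lever is home at its stop. I handed the job in at 26.1 s with the arm clear of everything; it reported no verdict.

**What I did:** I pushed the dial's tab clockwise by about 111° with the shut fingers, until the index line ran straight into the clip's line. I then backed off and pushed the lever round to its stop. At the stop the force rose to 15 N with no further motion.

**Last checks:**
- **Dial:** in the close wrist picture the two white lines join within about 1 mm.
- **Lever:** measured at about 1.5 rad.
- **Clip and loose things:** the clip line still measures within about 3 mm of where it was at the start. I judged the loose things by eye only; none looked moved.

**What disagreed or failed:**
- **First push missed:** the fingertips sit about 24 mm behind the TCP, by the wrist depth picture, not 11 mm ahead as stated. The fingers passed over the tab without touching it. I went back and repeated the push about 32 mm lower.
- **Network points scatter:** the end views put the index and clip points 4 to 14 mm apart. I went by the line pictures for the alignment instead.

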